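Draw the round clay saver out of the block

ROBOT

A 6-joint arm with a two-finger parallel gripper is mounted at the origin on the work surface. World frame = base frame: x ahead of the robot, y to its left, z up, the work surface at z = 0. Lengths are in m, angles in rad, forces in N, time in s.
With the tool pointing down it reaches from about 0.35 to 0.775 m from the base axis. Payload 5.5 kg.
Tool frame: the origin (TCP) lies midway between the tips of the shut fingers; the grasp point (between the pads) lies 19 mm behind it (env.tcp_to_grasp is the distance from the TCP to the grasp point, in m); z points along the fingers, y is the direction in which the jaws open and shut (so a half turn about z gives the same grasp; the last joint's range is limited). The gripper opens to 85 mm and grips with 20 to 120 N. Pads are 22 mm wide; open, the fingers measure 114 mm over their backs; the gripper's body (76 mm by 85 mm) begins 54 mm behind the grasp point. The pads swing forward as they close: fully open they stand 13 mm farther back than shut.
Start: joints at [-1.277, 0.313, 0.046, 1.304, 0, 1.431], TCP at [0.242, -0.522, 0.231] pointing down, gripper open.
Joint ranges: [-2.76, 2.76], [-0.86, 1.69], [-1.03, 1.26], [-2.2, 2.34], [-1.47, 1.5], [-3.14, 3.14]. Speed limits (rad/s): [2.57, 2.57, 3.14, 3.14, 3.14, 3.14].

INTERFACE

Orientations are given as a unit quaternion [w, x, y, z].
In Python, from workcell import get_state, viewer, hand_in, finder, env gives the robot as it stands.
- The arm moves only by the tool arm_command, never from a script. Its argument "motion" is a list of rows, each an object of numbers: "x", "y", "z": the shift along the tool's x, y, z in mm; "rx", "ry", "rz": the turn, a rotation vector about the tool's x, y, z in degrees; "hand": the closure, from -1 (fully open) to 1 (shut). A call has 1 to 10 rows; each row is the pose to reach, as a shift and turn from the pose commanded when the call began, along the tool's axes at that moment; what a row does not reach only later rows make up. A row lasts 1/8 s, in which the tool goes at most 62.5 mm and 10.7 degrees, less where a joint would pass 70% of its speed; a pose out of reach is approached as far as the arm can. A call with a gripper value outside its range is refused whole. The fingers move at their own pace and stop on an object; "force" is the grip in N (left out, the last holds). Time passes only in rows, so rows that repeat a pose let the fingers close. It gives the time, the measured TCP pose, the force and the opening at its end, in the units of the state.
- get_state(): the state, without advancing time (a new reading comes with each control period).
- viewer.read_camera(name): name is "side" or "top" or "wrist"; returns a dict with "image" (400x640x3 uint8, red, green, blue), "z_map" (400x640 float32, m along the optical axis (not along the pixel's ray), 0 where there is no reading), "intrinsics" (3x3 intrinsics, pixels), "rvec" (rotation vector, rad) and "tvec" (3), from world to camera coordinates, as OpenCV has them. Camera axes: x right, y down, z forward; pixel columns grow to the right and rows downward; lengths in m; the calibration is good to about 2 mm. A picture is of the moment at which its call begins.
- hand_in(): hands the job in, once; it reports no verdict.
Trained networks look in a picture, given as the dict that the camera call returned (one of the last four; its "shot" number tells which), for a name from the list of things; names that differ only in an ending like _2 or _b are one class to them, and where a whole thing is asked for, a point or a joint stands for the part that bears it (a point fixed in the world has none). Each returns a list of dicts, best first, with "score" (0 to 1); they miss things now and then, are a little off and sometimes report something else, mostly with a low value. They report only what shows in the picture. A call takes as long as a camera call. They do not tell look-alikes from the thing itself.
- finder.find_in(picture, query): "at" ([column, row] in pixels, amid what is visible of it).
- finder.masks_of(picture, query): "region" (400x640 bool, what is visible of it) and "at" ([column, row] in pixels, amid what is visible of it).
The state is a dict: "clock": time; "joint_pos": joint angles; "qvel": joint speeds; "tau": joint torques, N m; "tcp_pos": TCP position; "orientation": TCP orientation; "wrist_force": force on the tool from outside, world axes, zero at the start; "ft_torque": the same for the moment, N m; "finger_gap": finger opening in m.
Only numpy, scipy, OpenCV 4.12 (cv2) and the standard library are available. Lean on these libraries where they do the work, as an engineer would, in place of code of your own. Each camera call takes 0.05 s, during which the arm holds its last target.

TASK

Clay sugar savers lie drying in a touching block on the drying stone. Without shifting the square ones, slide the round one along the stone, out of the block's open side, until it lies flat about 4 cm clear of them, then pick it up and lay it flat in the pinch bowl. Slide it with a light touch, never over 12 N, as clay dragged under a hard press scores the soft stone; leave everything else where it is.

Things in the scene. Friction and masses are not known exactly. Their poses are not given: they have to be found in the camera images.
- stone_top (a point): Centre of the top face of the beige diatomite drying stone: a flat slab 240 mm along its x by 180 mm along its y, lying on soft feet that settle differently each time, so its flat level top stands 9 to 13 mm above the bench; it does not slip. The block lies towards its +x end, its -x end (to 120 mm) is free. Other things stand clear of the work: some at x over 0.73, up to 154 mm tall, and a 211 mm caddy at y under -0.43.
- saver_round_centre (a point): Centre (half-way up) of the round clay saver: a plain flat disc of raw terracotta, 50 mm across, 14 mm thick, 40 to 70 g, loose. It lies flat on the stone in the front row of the block; square savers touch its left, right and back, its fourth side is open. A shut gripper's tips pressed on its flat top with 3 to 8 N carry it along. Neither gives: 0.1 mm of travel can change the force by 2 to 4 N.
- saver_back: Square clay saver, same clay and thickness as the round one (50 x 50 x 14 mm, 66 g), loose. Origin: centre of its underside, z up; x and y along its sides. Middle of the back row. Its own -x axis points at the round one's centre (50 mm off) and on out of the open side, the same way as the stone's -x.
- saver_left: Square clay saver, same clay and thickness as the round one (50 x 50 x 14 mm, 66 g), loose. Origin: centre of its underside, z up; x and y along its sides. Front row, beside the round one, on the +y side in saver_back's frame.
- saver_right: Square clay saver, same clay and thickness as the round one (50 x 50 x 14 mm, 66 g), loose. Origin: centre of its underside, z up; x and y along its sides. Front row, beside the round one, on the -y side in saver_back's frame.
- saver_back_left: Square clay saver, same clay and thickness as the round one (50 x 50 x 14 mm, 66 g), loose. Origin: centre of its underside, z up; x and y along its sides. Back row corner, +y side in saver_back's frame.
- saver_back_right: Square clay saver, same clay and thickness as the round one (50 x 50 x 14 mm, 66 g), loose. Origin: centre of its underside, z up; x and y along its sides. Back row corner, -y side in saver_back's frame.
- bowl_floor (a point): Middle of the inner floor of the ceramic pinch bowl, z up. The floor is flat out to 43 mm radius and 6 mm above the bench; the wall curves out to 53 mm inner radius, 58 mm outer, at the rim, 36 mm above the bench. Loose, 0.28 kg. The round saver lies flat on this floor.
Mind the look-alikes: they are no part of the job. Leave any blue or purple look-alike of the part that bears saver_round_centre alone.

How it is judged:
By the outcome, as a careful person would: the job done as asked, in the order asked, and still so for the second after the job is handed in, with the robot touching nothing.
It also fails if it takes over 64 s, if anything falls off the work surface, if the arm or the gripper's body presses on something with over 40 N, if the wrist force passes 120 N, or if a joint passes its speed limit or range.

## Working session

There is one attempt and no reset: what is moved stays moved. The work goes in short steps, Python scripts to look and compute and a tool call to move; the robot and the scene stay as the last step left them, time stands still between calls to the robot, and variables do not carry over. Pictures are saved under pics/ and viewed, and the job is handed in when it is done.

Besides the shell and the picture viewer there is one more tool, called after ">>>" as name(argument=value, ...) on one line, values as JSON. arm_command: Moves the arm, as the interface text tells. Its arguments: {"type":"object","properties":{"motion":{"type":"array","items":{"type":"object","properties":{"x":{"type":"number"},"y":{"type":"number"},"z":{"type":"number"},"rx":{"type":"number"},"ry":{"type":"number"},"rz":{"type":"number"},"hand":{"type":"number"}}}},"force":{"type":"number"}},"required":["motion"]}

```bash
mkdir -p pics; ls
python3 - <<'E'
from workcell import get_state, viewer, finder, env
import cv2,numpy as np
s=get_state()
for k,v in s.items(): print(k,np.round(v,4))
for n in ["side","top"]:
    p=viewer.read_camera(n)
    cv2.imwrite(f"pics/{n}0.png",p["image"][:,:,::-1])
    np.savez(f"pics/{n}0.npz",**{k:p[k] for k in ["image","z_map","intrinsics","rvec","tvec"]})
    print(n,p["intrinsics"].round(1).tolist(),p["rvec"],p["tvec"])
    for q in ["saver_round_centre","bowl_floor","saver_back","stone_top"]:
        try: print(q,[(r["at"],round(r["score"],2)) for r in finder.find_in(p,q)])
        except Exception as e: print(q,e)
print(get_state()["clock"])
E
```

```text
pics
clock 0.0
joint_pos [-1.2766  0.314   0.0449  1.3036 -0.      1.4312]
qvel [-0.001   0.0001  0.0003 -0.0005 -0.0002  0.0007]
tau [ 6.00000e-04 -4.80627e+01  2.98535e+01  1.93000e-02 -2.00000e-04
  0.00000e+00]
tcp_pos [ 0.2415 -0.5212  0.2304]
orientation [-9.000e-04  9.766e-01  2.152e-01 -1.000e-04]
wrist_force [ 0.1438  0.3479 -0.3479]
ft_torque [-0.0534 -0.0034 -0.0263]
finger_gap 0.0855
side [[365.4, 0.0, 316.1], [0.0, 365.4, 198.1], [0.0, 0.0, 1.0]] [ 0.40498889 -2.54613746  1.50003753] [0.53919042 0.08976584 0.72000112]
saver_round_centre [([180.7, 305.3], 0.86), ([383.1, 259.0], 0.85), ([238.7, 328.8], 0.73), ([267.4, 233.9], 0.61)]
bowl_floor [([333.1, 159.1], 0.86), ([261.7, 224.7], 0.55)]
saver_back [([246.6, 241.5], 0.89)]
stone_top [([294.7, 236.0], 0.76)]
top [[441.5, 0.0, 313.4], [0.0, 441.5, 200.8], [0.0, 0.0, 1.0]] [ 2.12655455 -2.18986883  0.08566761] [0.10146154 0.51901609 1.07297657]
saver_round_centre [([268.2, 171.4], 0.82), ([422.9, 173.1], 0.7), ([190.1, 194.7], 0.57), ([193.7, 154.1], 0.51)]
bowl_floor [([424.1, 172.2], 0.74)]
saver_back [([255.2, 159.7], 0.62)]
stone_top [([287.9, 189.4], 0.64)]
0.5
```

View pics/side0.png

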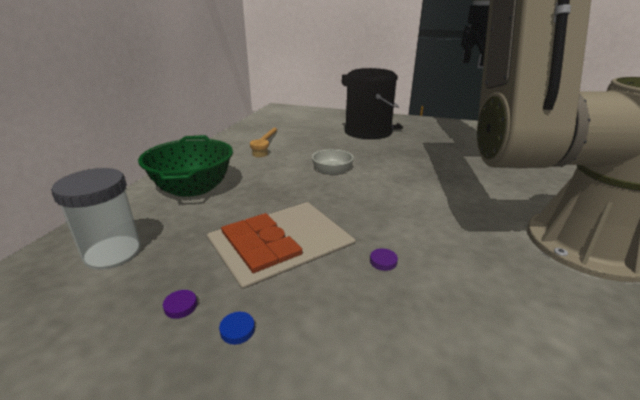

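View pics/top0.png

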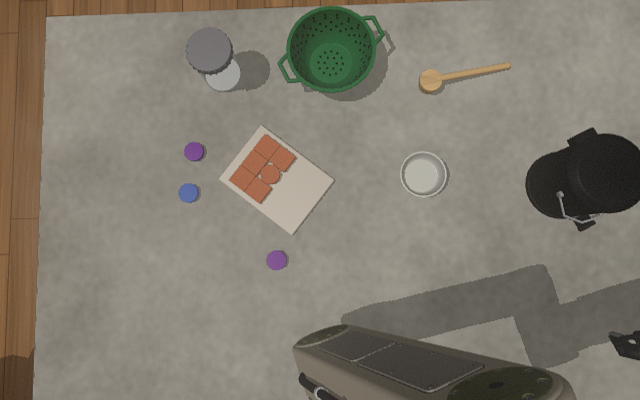

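Run:
```python
import cv2
im=cv2.imread("pics/top0.png"); cv2.imwrite("pics/top0c.png",cv2.resize(im[110:260,170:350],None,fx=4,fy=4,interpolation=cv2.INTER_CUBIC))
```

```text
(no output)
```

View pics/top0c.png

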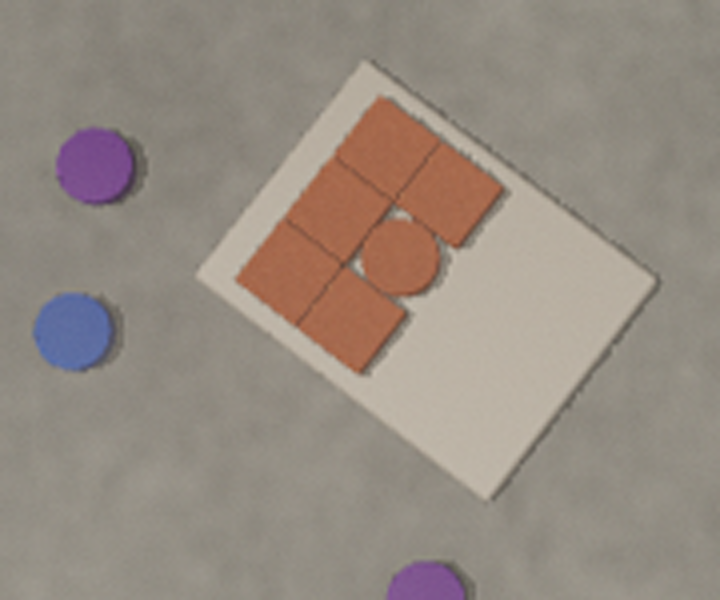

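```bash
cat > h.py <<'E'
import numpy as np,cv2
def load(n): return dict(np.load(f"pics/{n}.npz"))
def cam(p):
    R,_=cv2.Rodrigues(p["rvec"]); return R,np.array(p["tvec"]).ravel(),p["intrinsics"]
def cloud(p):
    R,t,K=cam(p); z=p["z_map"]; v,u=np.mgrid[:z.shape[0],:z.shape[1]]
    X=np.stack([(u-K[0,2])/K[0,0]*z,(v-K[1,2])/K[1,1]*z,z],-1)
    W=(X-t)@R; W[z==0]=np.nan; return W
def on_plane(p,uv,h):
    R,t,K=cam(p); uv=np.atleast_2d(uv).astype(float)
    d=np.c_[(uv[:,0]-K[0,2])/K[0,0],(uv[:,1]-K[1,2])/K[1,1],np.ones(len(uv))]@R
    c=-R.T@t; s=(h-c[2])/d[:,2]; return c+s[:,None]*d
def clay(p):
    h=cv2.cvtColor(p["image"],cv2.COLOR_RGB2HSV); 
    return ((h[...,0]<14)&(h[...,1]>110)&(h[...,2]>60))
def dump(p,n):
    np.savez(f"pics/{n}.npz",**{k:p[k] for k in ["image","z_map","intrinsics","rvec","tvec"]})
    cv2.imwrite(f"pics/{n}.png",p["image"][:,:,::-1])
E
python3 - <<'E'
from h import *
for n in ["top0","side0"]:
    p=load(n); W=cloud(p); m=clay(p)
    num,l,st,ce=cv2.connectedComponentsWithStats(m.astype(np.uint8))
    for i in range(1,num):
        if st[i,4]>40: print(n,st[i],ce[i].round(1),np.nanmedian(W[l==i],0).round(4))
    med=[ (k,np.nanmedian(W[r0:r1,c0:c1].reshape(-1,3),0).round(4)) for k,(r0,r1,c0,c1) in (dict(stone=(180,215,290,310),bowl=(165,182,415,432),bench=(100,120,200,230)) if n=="top0" else dict(stone=(225,245,310,335))).items()]
    print(med)
p=load("top0"); im=p["image"]
# bowl pixels: W height
W=cloud(p)
sub=(W[...,2]>0.025)&(np.hypot(W[...,0]-np.nanmedian(W[165:182,415:432,0]),W[...,1]-np.nanmedian(W[165:182,415:432,1]))<0.08)
print("rim",W[sub].min(0),W[sub].max(0), cv2.minEnclosingCircle(W[sub][:,:2].astype(np.float32)))
t=(W[...,2]>0.05)&(W[...,0]<1)
num,l,st,ce=cv2.connectedComponentsWithStats(t.astype(np.uint8))
for i in range(1,num):
    if st[i,4]>100: w=W[l==i]; print(ce[i].round(),w.min(0).round(3),w.max(0).round(3))
E
```

```text
top0 [ 229  135   67   68 2185] [261.7 167.9] [0.6102 0.2145 0.026 ]
[('stone', array([0.5341, 0.1214, 0.0121])), ('bowl', array([ 0.5866, -0.1937,  0.0061])), ('bench', array([7.731e-01, 3.392e-01, 3.000e-04]))]
side0 [ 221  213   81   60 2769] [260.5 241.8] [0.6014 0.227  0.0264]
[('stone', array([0.5055, 0.1512, 0.0125]))]
rim [ 0.52378051 -0.24451013  0.02508108] [ 0.63779292 -0.13006401  0.04175815] ((0.5808855295181274, -0.18726801872253418), 0.057752471417188644)
[331.  40.] [ 0.778 -0.099  0.05 ] [0.999 0.162 0.098]
[212.  56.] [0.813 0.262 0.05 ] [0.92  0.371 0.16 ]
[591. 176.] [ 0.447 -0.602  0.05 ] [ 0.645 -0.448  0.215]
[413. 370.] [ 0.12  -0.136  0.187] [0.298 0.131 0.771]
[626. 344.] [ 0.2   -0.49   0.242] [ 0.246 -0.449  0.35 ]
```

```bash
cat > blk.py <<'E'
from h import *
def fit(p,h=0.026):
    m=clay(p).astype(np.uint8); num,l,st,ce=cv2.connectedComponentsWithStats(m)
    i=1+np.argmax(st[1:,4]); c,_=cv2.findContours((l==i).astype(np.uint8),cv2.RETR_EXTERNAL,cv2.CHAIN_APPROX_NONE)
    P=on_plane(p,c[0][:,0,:],h)[:,:2]
    return cv2.minAreaRect((P*1000).astype(np.float32)),cv2.boxPoints(cv2.minAreaRect((P*1000).astype(np.float32)))
E
python3 - <<'E'
from blk import *
for n in ["top0","side0"]:
    p=load(n); r,b=fit(p); print(n,r,b.round(1).tolist())
p=load("top0")
# stone corners top view px from crop /4 + offset
c=np.array([[366,62],[657,282],[490,498],[198,275]])/4+[170,110]
q=on_plane(p,c,0.012); print(q.round(4),q.mean(0))
d=np.array([400,257])/4+[170,110]; print("disc",on_plane(p,d,.026))
from scipy.optimize import least_squares
W=cloud(p)
E
```

```text
top0 ((609.3262939453125, 213.2603302001953), (99.24140167236328, 148.67300415039062), 51.0019645690918) [[520.2999877929688, 221.5], [635.9000244140625, 127.9000015258789], [698.2999877929688, 205.0], [582.7999877929688, 298.6000061035156]]
side0 ((607.368408203125, 220.17352294921875), (102.54615020751953, 163.29559326171875), 50.699825286865234) [[511.70001220703125, 232.1999969482422], [638.0999755859375, 128.8000030517578], [703.0, 208.10000610351562], [576.7000122070312, 311.6000061035156]]
[[0.7228 0.2148 0.012 ]
 [0.5736 0.0321 0.012 ]
 [0.44   0.1413 0.012 ]
 [0.5874 0.3246 0.012 ]] [0.5809506  0.17820441 0.012     ]
disc [[0.59253357 0.19348347 0.026     ]]
```

>>> arm_command(motion=[{"x":39,"y":-31.5,"z":0,"rz":-3,"hand":1},{"x":78,"y":-63,"z":0,"rz":-6,"hand":1},{"x":117,"y":-94.5,"z":0,"rz":-9,"hand":1},{"x":156,"y":-126,"z":0,"rz":-12,"hand":1},{"x":195,"y":-157.5,"z":0,"rz":-15,"hand":1},{"x":234,"y":-189,"z":0,"rz":-18,"hand":1},{"x":273,"y":-220.5,"z":0,"rz":-21,"hand":1},{"x":312,"y":-252,"z":0,"rz":-24,"hand":1},{"x":351,"y":-283.5,"z":0,"rz":-26.2,"hand":1},{"x":390,"y":-315,"z":0,"rz":-26.2,"hand":1}])

```text
invalid input at $.motion[0]: expected keys x, y, z, rx, ry, rz, hand
```

>>> arm_command(motion=[{"x":39,"y":-31.5,"z":0,"rx":0,"ry":0,"rz":-3,"hand":1},{"x":78,"y":-63,"z":0,"rx":0,"ry":0,"rz":-6,"hand":1},{"x":117,"y":-94.5,"z":0,"rx":0,"ry":0,"rz":-9,"hand":1},{"x":156,"y":-126,"z":0,"rx":0,"ry":0,"rz":-12,"hand":1},{"x":195,"y":-157.5,"z":0,"rx":0,"ry":0,"rz":-15,"hand":1},{"x":234,"y":-189,"z":0,"rx":0,"ry":0,"rz":-18,"hand":1},{"x":273,"y":-220.5,"z":0,"rx":0,"ry":0,"rz":-21,"hand":1},{"x":312,"y":-252,"z":0,"rx":0,"ry":0,"rz":-24,"hand":1},{"x":351,"y":-283.5,"z":0,"rx":0,"ry":0,"rz":-26.2,"hand":1},{"x":390,"y":-315,"z":0,"rx":0,"ry":0,"rz":-26.2,"hand":1}])

```text
clock: 1.75
tcp_pos: [0.4638, -0.0705, 0.2316]
orientation: [0.0, 0.902, 0.431, 0.0]
wrist_force: [0.4, -0.5, -0.1]
finger_gap: 0.0003
```

>>> arm_command(motion=[{"x":48,"y":-11,"z":10,"rx":0,"ry":0,"rz":0,"hand":1},{"x":96,"y":-22,"z":20,"rx":0,"ry":0,"rz":0,"hand":1},{"x":144,"y":-33,"z":30,"rx":0,"ry":0,"rz":0,"hand":1},{"x":192,"y":-44,"z":45,"rx":0,"ry":0,"rz":0,"hand":1},{"x":240,"y":-55,"z":60,"rx":0,"ry":0,"rz":0,"hand":1},{"x":287,"y":-65,"z":75,"rx":0,"ry":0,"rz":0,"hand":1},{"x":287,"y":-65,"z":90,"rx":0,"ry":0,"rz":0,"hand":1},{"x":287,"y":-65,"z":90,"rx":0,"ry":0,"rz":0,"hand":1},{"x":287,"y":-65,"z":90,"rx":0,"ry":0,"rz":0,"hand":1}])

```text
clock: 2.88
tcp_pos: [0.5928, 0.1909, 0.1419]
orientation: [0.0, 0.903, 0.43, -0.0]
wrist_force: [0.5, -0.3, 0.3]
finger_gap: -0.0
```

Run:
```python
from workcell import get_state, viewer
from blk import *
for n in ["wrist","side"]:
    p=viewer.read_camera(n); dump(p,n+"1")
    W=cloud(p);m=clay(p); print(n,np.nanmedian(W[m],0))
    c=-cam(p)[0].T@cam(p)[1]; print("campos",c)
s=get_state(); print(s["tcp_pos"],s["wrist_force"],s["joint_pos"],s["clock"])
```

```text
wrist [0.61139184 0.21696227 0.02597498]
campos [0.63505431 0.2437906  0.28464138]
side [0.601342   0.22717935 0.02637147]
campos [0.33127979 0.72454165 0.42717552]
[0.59333182 0.19097516 0.14246339] [0.14211092 0.27433287 0.01721328] [ 1.82793171e-01  4.41732730e-01  1.52781417e-02  1.14280639e+00
 -2.01704322e-04  2.43488403e+00] 2.975
```

View pics/wrist1.png

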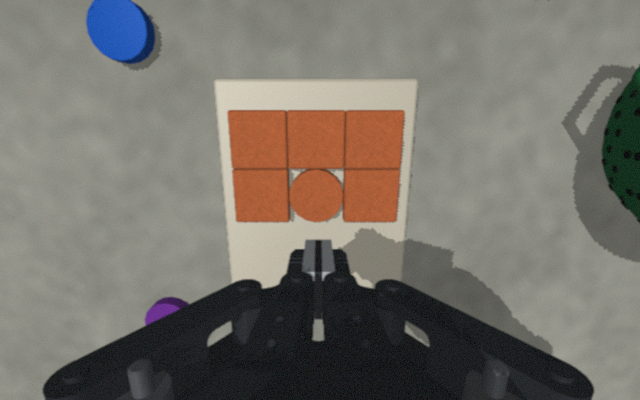

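View pics/side1.png

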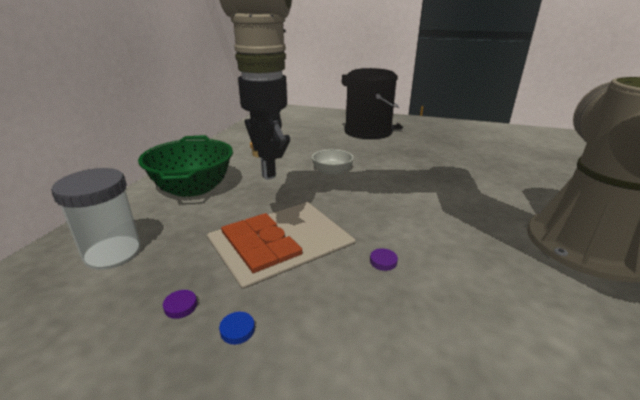

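The raw-terracotta disc at wrist (317,194) lies between square savers with one side open, so it is the target. The purple (168,312) and blue (120,30) discs on the bench are look-alikes. The enlarged top crop already confirmed this. Next I refine the position from the wrist view.

Run:
```python
from blk import *
p=load("wrist1"); r,b=fit(p,.026); print(r,b.round(1).tolist())
c,s=np.cos(np.radians(51)),np.sin(np.radians(51))
print("disc pix",on_plane(p,[317,194.5],.026))
W=cloud(p);m=clay(p); print("top z pct",np.nanpercentile(W[m][:,2],[5,50,95]))
im=p["image"]; cv2.imwrite("pics/w1c.png",cv2.resize(im[100:240,220:420],None,fx=4,fy=4,interpolation=cv2.INTER_CUBIC)[:,:,::-1])
# TCP projection check
R,t,K=cam(p); x=R@np.array([.5933,.1910,.1425])+t; print(K@x/x[2])
```

```text
((609.1708374023438, 214.5500946044922), (98.37670135498047, 148.33152770996094), 51.0037727355957) [[520.5999755859375, 223.0], [635.9000244140625, 129.6999969482422], [697.7999877929688, 206.10000610351562], [582.5, 299.3999938964844]]
disc pix [[0.59490415 0.19543687 0.026     ]]
top z pct [0.02472191 0.02597498 0.02711787]
[319.30987629 254.77480909   1.        ]
```

View pics/w1c.png

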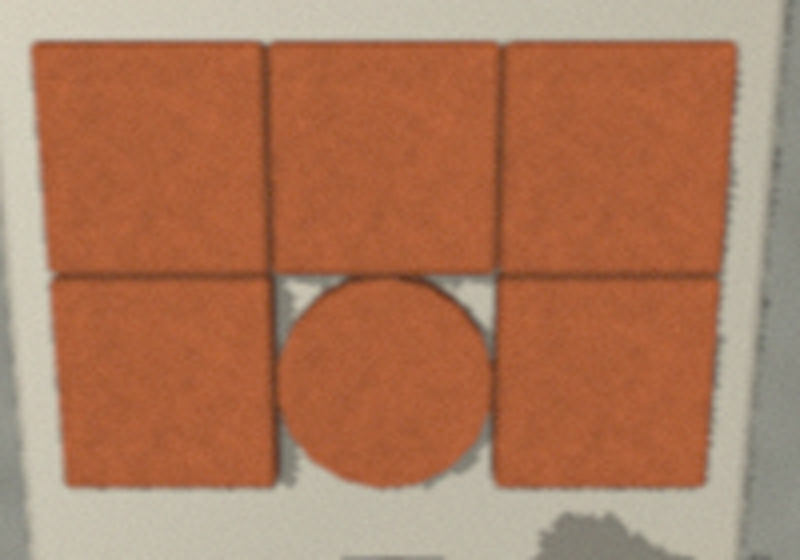

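>>> arm_command(motion=[{"x":0,"y":-2,"z":30,"rx":0,"ry":0,"rz":0,"hand":1},{"x":0,"y":-2,"z":60,"rx":0,"ry":0,"rz":0,"hand":1},{"x":0,"y":-2,"z":85,"rx":0,"ry":0,"rz":0,"hand":1},{"x":0,"y":-2,"z":100,"rx":0,"ry":0,"rz":0,"hand":1},{"x":0,"y":-2,"z":108,"rx":0,"ry":0,"rz":0,"hand":1},{"x":0,"y":-2,"z":110,"rx":0,"ry":0,"rz":0,"hand":1},{"x":0,"y":-2,"z":110,"rx":0,"ry":0,"rz":0,"hand":1},{"x":0,"y":-2,"z":110,"rx":0,"ry":0,"rz":0,"hand":1}])

```text
clock: 3.98
tcp_pos: [0.5921, 0.1934, 0.0321]
orientation: [0.0, 0.902, 0.431, 0.001]
wrist_force: [-0.0, -0.0, 0.0]
finger_gap: 0.0001
```

Run:
```python
from workcell import get_state, viewer
from h import *
for i in range(1):
    p=viewer.read_camera("side"); dump(p,"side2"); 
    s=get_state(); print(s["tcp_pos"],s["wrist_force"],s["clock"])
cv2.imwrite("pics/side2c.png",cv2.resize(p["image"][190:290,190:370],None,fx=4,fy=4,interpolation=cv2.INTER_CUBIC)[:,:,::-1])
```

```text
[0.59197386 0.19342328 0.03197975] [ 0.06049956 -0.50133799  0.25398723] 4.025
```

View pics/side2c.png

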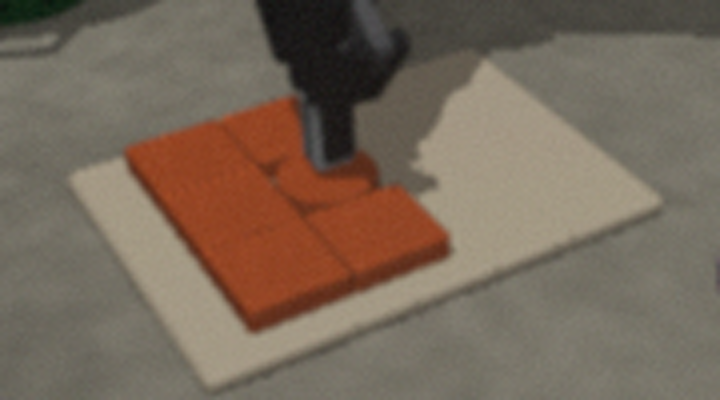

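>>> arm_command(motion=[{"x":0,"y":0,"z":1,"rx":0,"ry":0,"rz":0,"hand":1},{"x":0,"y":0,"z":2,"rx":0,"ry":0,"rz":0,"hand":1},{"x":0,"y":0,"z":2.5,"rx":0,"ry":0,"rz":0,"hand":1},{"x":0,"y":0,"z":2.5,"rx":0,"ry":0,"rz":0,"hand":1}])

```text
clock: 4.53
tcp_pos: [0.5914, 0.1932, 0.0286]
orientation: [0.0, 0.902, 0.431, -0.0]
wrist_force: [-0.2, 0.2, 0.1]
finger_gap: 0.0004
```

>>> arm_command(motion=[{"x":0,"y":0,"z":0.3,"rx":0,"ry":0,"rz":0,"hand":1},{"x":0,"y":0,"z":0.3,"rx":0,"ry":0,"rz":0,"hand":1}])

```text
clock: 4.78
tcp_pos: [0.5914, 0.1933, 0.0284]
orientation: [0.0, 0.902, 0.431, -0.0]
wrist_force: [-0.3, 0.5, 0.5]
finger_gap: 0.0003
```

>>> arm_command(motion=[{"x":0,"y":0,"z":0.3,"rx":0,"ry":0,"rz":0,"hand":1},{"x":0,"y":0,"z":0.3,"rx":0,"ry":0,"rz":0,"hand":1}])

```text
clock: 5.03
tcp_pos: [0.5915, 0.1933, 0.0281]
orientation: [0.0, 0.902, 0.431, -0.0]
wrist_force: [0.3, 0.3, 0.0]
finger_gap: 0.0002
```

>>> arm_command(motion=[{"x":0,"y":0,"z":0.3,"rx":0,"ry":0,"rz":0,"hand":1},{"x":0,"y":0,"z":0.3,"rx":0,"ry":0,"rz":0,"hand":1}])

```text
clock: 5.28
tcp_pos: [0.5914, 0.1933, 0.0278]
orientation: [0.0, 0.902, 0.431, -0.0]
wrist_force: [-0.4, 0.2, -0.6]
finger_gap: 0.0003
```

>>> arm_command(motion=[{"x":0,"y":0,"z":0.3,"rx":0,"ry":0,"rz":0,"hand":1},{"x":0,"y":0,"z":0.3,"rx":0,"ry":0,"rz":0,"hand":1}])

```text
clock: 5.52
tcp_pos: [0.5914, 0.1933, 0.0275]
orientation: [0.0, 0.902, 0.431, -0.0]
wrist_force: [-0.4, -1.0, -0.8]
finger_gap: 0.0003
```

>>> arm_command(motion=[{"x":0,"y":0,"z":0.3,"rx":0,"ry":0,"rz":0,"hand":1},{"x":0,"y":0,"z":0.3,"rx":0,"ry":0,"rz":0,"hand":1}])

```text
clock: 5.78
tcp_pos: [0.5914, 0.1933, 0.0272]
orientation: [0.0, 0.902, 0.431, -0.0]
wrist_force: [-1.1, 0.1, 0.3]
finger_gap: 0.0
```

>>> arm_command(motion=[{"x":0,"y":0,"z":0.3,"rx":0,"ry":0,"rz":0,"hand":1},{"x":0,"y":0,"z":0.3,"rx":0,"ry":0,"rz":0,"hand":1}])

```text
clock: 6.02
tcp_pos: [0.5914, 0.1933, 0.0269]
orientation: [0.0, 0.902, 0.431, -0.0]
wrist_force: [-0.4, -0.2, -0.5]
finger_gap: 0.0002
```

>>> arm_command(motion=[{"x":0,"y":0,"z":0.25,"rx":0,"ry":0,"rz":0,"hand":1},{"x":0,"y":0,"z":0.25,"rx":0,"ry":0,"rz":0,"hand":1}])

```text
clock: 6.28
tcp_pos: [0.5914, 0.1933, 0.0267]
orientation: [0.0, 0.902, 0.431, -0.0]
wrist_force: [0.3, -0.6, 0.2]
finger_gap: -0.0001
```

>>> arm_command(motion=[{"x":0,"y":0,"z":0.25,"rx":0,"ry":0,"rz":0,"hand":1},{"x":0,"y":0,"z":0.25,"rx":0,"ry":0,"rz":0,"hand":1}])

```text
clock: 6.52
tcp_pos: [0.5915, 0.1933, 0.0264]
orientation: [0.0, 0.902, 0.431, -0.0]
wrist_force: [0.6, -0.4, -0.4]
finger_gap: 0.0004
```

>>> arm_command(motion=[{"x":0,"y":0,"z":0.25,"rx":0,"ry":0,"rz":0,"hand":1},{"x":0,"y":0,"z":0.25,"rx":0,"ry":0,"rz":0,"hand":1}])

```text
clock: 6.78
tcp_pos: [0.5915, 0.1933, 0.0262]
orientation: [0.0, 0.902, 0.431, -0.0]
wrist_force: [-0.6, 0.1, 0.2]
finger_gap: 0.0001
```

>>> arm_command(motion=[{"x":0,"y":0,"z":0.25,"rx":0,"ry":0,"rz":0,"hand":1},{"x":0,"y":0,"z":0.25,"rx":0,"ry":0,"rz":0,"hand":1}])

```text
clock: 7.02
tcp_pos: [0.5915, 0.1933, 0.026]
orientation: [0.0, 0.902, 0.431, -0.0]
wrist_force: [-1.1, -0.3, 0.3]
finger_gap: 0.0001
```

>>> arm_command(motion=[{"x":0,"y":0,"z":0.25,"rx":0,"ry":0,"rz":0,"hand":1},{"x":0,"y":0,"z":0.25,"rx":0,"ry":0,"rz":0,"hand":1}])

```text
clock: 7.28
tcp_pos: [0.5914, 0.1933, 0.0259]
orientation: [0.0, 0.902, 0.431, 0.0]
wrist_force: [-1.6, -0.4, 2.0]
finger_gap: -0.0002
```

>>> arm_command(motion=[{"x":0,"y":0,"z":0.1,"rx":0,"ry":0,"rz":0,"hand":1},{"x":0,"y":0,"z":0.1,"rx":0,"ry":0,"rz":0,"hand":1}])

```text
clock: 7.52
tcp_pos: [0.5914, 0.1933, 0.0259]
orientation: [0.0, 0.902, 0.431, 0.0]
wrist_force: [-0.9, -0.4, 4.6]
finger_gap: 0.0006
```

>>> arm_command(motion=[{"x":-0.5,"y":0,"z":0.03,"rx":0,"ry":0,"rz":0,"hand":1},{"x":-1.2,"y":0,"z":0.03,"rx":0,"ry":0,"rz":0,"hand":1},{"x":-2,"y":0,"z":0.03,"rx":0,"ry":0,"rz":0,"hand":1}])

```text
clock: 7.9
tcp_pos: [0.5909, 0.192, 0.0259]
orientation: [0.0, 0.902, 0.431, 0.001]
wrist_force: [1.2, 1.7, 2.2]
finger_gap: 0.0002
```

>>> arm_command(motion=[{"x":0,"y":0,"z":0.08,"rx":0,"ry":0,"rz":0,"hand":1},{"x":-0.5,"y":0,"z":0.12,"rx":0,"ry":0,"rz":0,"hand":1},{"x":-1.5,"y":0,"z":0.12,"rx":0,"ry":0,"rz":0,"hand":1},{"x":-2.5,"y":0,"z":0.12,"rx":0,"ry":0,"rz":0,"hand":1}])

```text
clock: 8.4
tcp_pos: [0.5892, 0.1899, 0.0259]
orientation: [0.0, 0.902, 0.431, 0.001]
wrist_force: [1.9, 2.2, 5.1]
finger_gap: -0.0001
```

Run:
```python
from workcell import get_state, viewer
from h import *
p=viewer.read_camera("wrist"); dump(p,"w3")
s=get_state(); print(s["tcp_pos"],s["wrist_force"],s["clock"])
cv2.imwrite("pics/w3c.png",cv2.resize(p["image"][0:200,200:440],None,fx=3,fy=3,interpolation=cv2.INTER_CUBIC)[:,:,::-1])
p=viewer.read_camera("side"); dump(p,"side3")
cv2.imwrite("pics/side3c.png",cv2.resize(p["image"][190:290,190:370],None,fx=4,fy=4,interpolation=cv2.INTER_CUBIC)[:,:,::-1])
s=get_state(); print(s["tcp_pos"],s["wrist_force"],s["clock"])
```

```text
[0.5891678  0.1897807  0.02590338] [1.54670182 2.16036906 5.80356377] 8.45
[0.58914668 0.18978717 0.02588084] [1.02164569 1.82246577 5.3651546 ] 8.5
```

View pics/w3c.png

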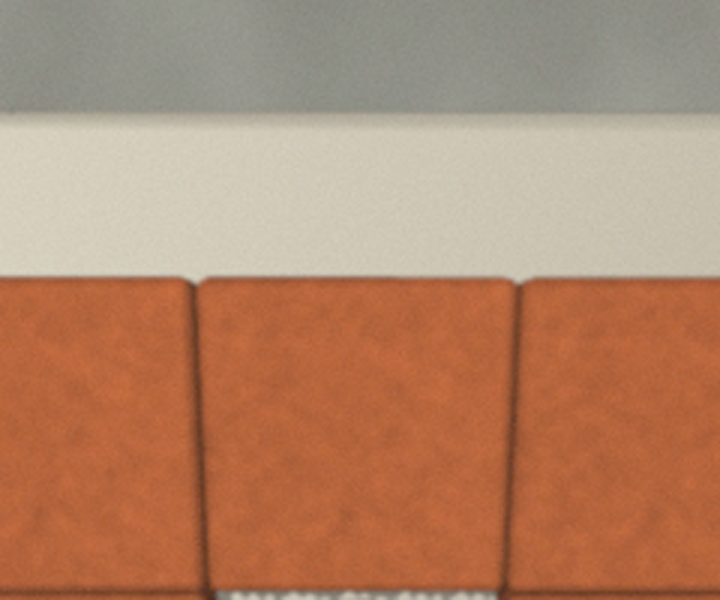

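View pics/side3c.png

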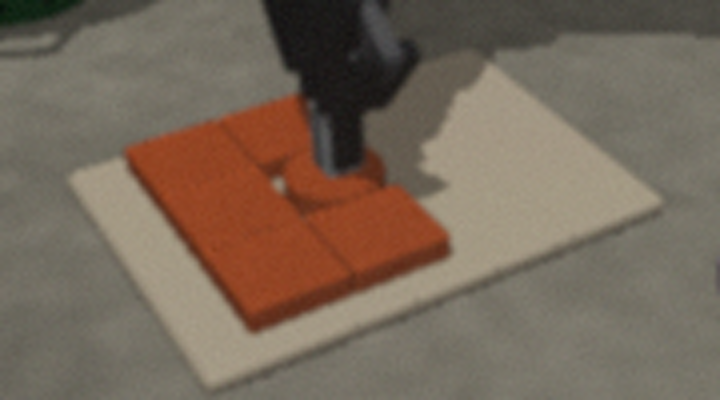

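>>> arm_command(motion=[{"x":-1,"y":0,"z":0,"rx":0,"ry":0,"rz":0,"hand":1},{"x":-2.2,"y":0,"z":0,"rx":0,"ry":0,"rz":0,"hand":1},{"x":-3.6,"y":0,"z":0,"rx":0,"ry":0,"rz":0,"hand":1},{"x":-5,"y":0,"z":0,"rx":0,"ry":0,"rz":0,"hand":1}])

```text
clock: 9.0
tcp_pos: [0.5861, 0.186, 0.0259]
orientation: [0.0, 0.902, 0.431, 0.001]
wrist_force: [1.8, 1.5, 4.7]
finger_gap: 0.0003
```

>>> arm_command(motion=[{"x":-1.5,"y":0,"z":0.02,"rx":0,"ry":0,"rz":0,"hand":1},{"x":-3,"y":0,"z":0.02,"rx":0,"ry":0,"rz":0,"hand":1},{"x":-4.5,"y":0,"z":0.02,"rx":0,"ry":0,"rz":0,"hand":1},{"x":-6,"y":0,"z":0.02,"rx":0,"ry":0,"rz":0,"hand":1}])

```text
clock: 9.5
tcp_pos: [0.5823, 0.1813, 0.0259]
orientation: [0.0, 0.902, 0.431, 0.001]
wrist_force: [-0.1, 1.8, 5.6]
finger_gap: 0.0002
```

Run:
```python
from workcell import get_state, viewer
from h import *
p=viewer.read_camera("side"); dump(p,"side4")
cv2.imwrite("pics/side4c.png",cv2.resize(p["image"][190:290,190:370],None,fx=4,fy=4,interpolation=cv2.INTER_CUBIC)[:,:,::-1])
s=get_state(); print(s["tcp_pos"],s["wrist_force"],s["clock"])
```

```text
[0.58219336 0.18116402 0.02587044] [0.18397708 0.94092305 4.67148499] 9.55
```

View pics/side4c.png

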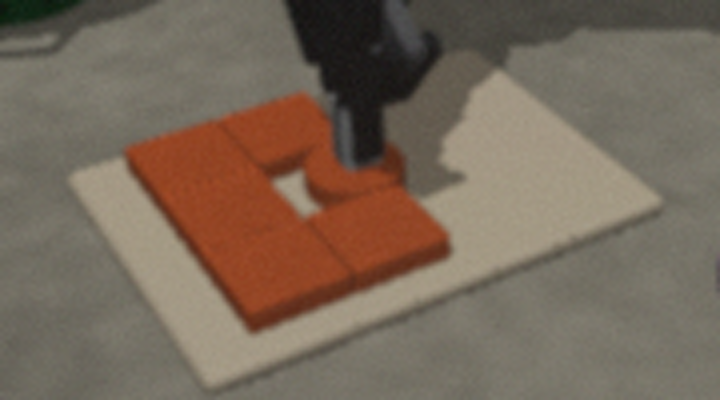

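The disc follows the tips (side crop about (355,170)) with a gap opening behind it, and the squares have not moved. Continuing.

>>> arm_command(motion=[{"x":-1.5,"y":0,"z":0.01,"rx":0,"ry":0,"rz":0,"hand":1},{"x":-3.2,"y":0,"z":0.01,"rx":0,"ry":0,"rz":0,"hand":1},{"x":-5,"y":0,"z":0.02,"rx":0,"ry":0,"rz":0,"hand":1},{"x":-7,"y":0,"z":0.02,"rx":0,"ry":0,"rz":0,"hand":1},{"x":-9,"y":0,"z":0.02,"rx":0,"ry":0,"rz":0,"hand":1}])

```text
clock: 10.18
tcp_pos: [0.5767, 0.1743, 0.0259]
orientation: [0.0, 0.902, 0.431, 0.001]
wrist_force: [1.7, 2.6, 5.0]
finger_gap: 0.0
```

>>> arm_command(motion=[{"x":-2,"y":0,"z":0.01,"rx":0,"ry":0,"rz":0,"hand":1},{"x":-4,"y":0,"z":0.01,"rx":0,"ry":0,"rz":0,"hand":1},{"x":-6,"y":0,"z":0.02,"rx":0,"ry":0,"rz":0,"hand":1},{"x":-8,"y":0,"z":0.02,"rx":0,"ry":0,"rz":0,"hand":1},{"x":-10,"y":0,"z":0.02,"rx":0,"ry":0,"rz":0,"hand":1},{"x":-12,"y":0,"z":0.02,"rx":0,"ry":0,"rz":0,"hand":1}])

```text
clock: 10.92
tcp_pos: [0.5692, 0.1649, 0.0259]
orientation: [0.0, 0.902, 0.431, 0.001]
wrist_force: [2.4, 1.8, 5.7]
finger_gap: 0.0
```

>>> arm_command(motion=[{"x":-2,"y":0,"z":0,"rx":0,"ry":0,"rz":0,"hand":1},{"x":-4,"y":0,"z":0,"rx":0,"ry":0,"rz":0,"hand":1},{"x":-6,"y":0,"z":0,"rx":0,"ry":0,"rz":0,"hand":1},{"x":-8,"y":0,"z":0,"rx":0,"ry":0,"rz":0,"hand":1},{"x":-10,"y":0,"z":0,"rx":0,"ry":0,"rz":0,"hand":1},{"x":-12,"y":0,"z":0,"rx":0,"ry":0,"rz":0,"hand":1},{"x":-14,"y":0,"z":0,"rx":0,"ry":0,"rz":0,"hand":1}])

```text
clock: 11.8
tcp_pos: [0.5604, 0.154, 0.0259]
orientation: [0.0, 0.902, 0.431, 0.001]
wrist_force: [1.6, 1.1, 5.2]
finger_gap: 0.0001
```

>>> arm_command(motion=[{"x":-2,"y":0,"z":0,"rx":0,"ry":0,"rz":0,"hand":1},{"x":-4,"y":0,"z":0,"rx":0,"ry":0,"rz":0,"hand":1},{"x":-6,"y":0,"z":0,"rx":0,"ry":0,"rz":0,"hand":1},{"x":-8,"y":0,"z":0,"rx":0,"ry":0,"rz":0,"hand":1},{"x":-10,"y":0,"z":0,"rx":0,"ry":0,"rz":0,"hand":1},{"x":-12,"y":0,"z":0,"rx":0,"ry":0,"rz":0,"hand":1},{"x":-14,"y":0,"z":0,"rx":0,"ry":0,"rz":0,"hand":1}])

```text
clock: 12.68
tcp_pos: [0.5516, 0.1431, 0.0259]
orientation: [0.0, 0.902, 0.431, 0.001]
wrist_force: [1.7, 1.7, 5.5]
finger_gap: 0.0
```

Run:
```python
from workcell import get_state, viewer
from h import *
p=viewer.read_camera("side"); dump(p,"side5")
cv2.imwrite("pics/side5c.png",cv2.resize(p["image"][190:290,190:370],None,fx=4,fy=4,interpolation=cv2.INTER_CUBIC)[:,:,::-1])
s=get_state(); print(s["tcp_pos"],s["wrist_force"],s["clock"])
```

```text
[0.5514258  0.14297872 0.02588909] [1.94981374 2.35817456 5.18699068] 12.725
```

View pics/side5c.png

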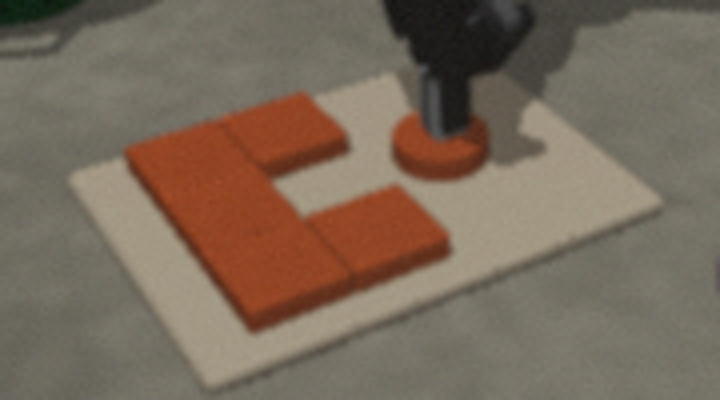

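>>> arm_command(motion=[{"x":-2,"y":0,"z":0,"rx":0,"ry":0,"rz":0,"hand":1},{"x":-4,"y":0,"z":0,"rx":0,"ry":0,"rz":0,"hand":1},{"x":-6,"y":0,"z":0,"rx":0,"ry":0,"rz":0,"hand":1},{"x":-8,"y":0,"z":0,"rx":0,"ry":0,"rz":0,"hand":1},{"x":-10,"y":0,"z":0,"rx":0,"ry":0,"rz":0,"hand":1},{"x":-12,"y":0,"z":0,"rx":0,"ry":0,"rz":0,"hand":1}])

```text
clock: 13.48
tcp_pos: [0.544, 0.1338, 0.0259]
orientation: [0.0, 0.902, 0.431, 0.001]
wrist_force: [1.1, 2.3, 4.9]
finger_gap: 0.0003
```

>>> arm_command(motion=[{"x":-2,"y":0,"z":0,"rx":0,"ry":0,"rz":0,"hand":1},{"x":-4,"y":0,"z":0,"rx":0,"ry":0,"rz":0,"hand":1},{"x":-6,"y":0,"z":0,"rx":0,"ry":0,"rz":0,"hand":1},{"x":-8,"y":0,"z":0,"rx":0,"ry":0,"rz":0,"hand":1},{"x":-10,"y":0,"z":0,"rx":0,"ry":0,"rz":0,"hand":1},{"x":-11,"y":0,"z":0,"rx":0,"ry":0,"rz":0,"hand":1},{"x":-11,"y":0,"z":0,"rx":0,"ry":0,"rz":0,"hand":1}])

```text
clock: 14.35
tcp_pos: [0.5371, 0.1251, 0.0259]
orientation: [0.0, 0.902, 0.431, 0.001]
wrist_force: [-0.0, 1.5, 5.5]
finger_gap: 0.0003
```

>>> arm_command(motion=[{"x":0,"y":0,"z":-1,"rx":0,"ry":0,"rz":0,"hand":1},{"x":0,"y":0,"z":-10,"rx":0,"ry":0,"rz":0,"hand":1},{"x":0,"y":0,"z":-40,"rx":0,"ry":0,"rz":0,"hand":1},{"x":0,"y":0,"z":-80,"rx":0,"ry":0,"rz":0,"hand":-1},{"x":0,"y":0,"z":-100,"rx":0,"ry":0,"rz":0,"hand":-1},{"x":0,"y":0,"z":-100,"rx":0,"ry":0,"rz":0,"hand":-1},{"x":0,"y":0,"z":-100,"rx":0,"ry":0,"rz":0,"hand":-1},{"x":0,"y":0,"z":-100,"rx":0,"ry":0,"rz":0,"hand":-1}])

```text
clock: 15.35
tcp_pos: [0.5354, 0.1251, 0.124]
orientation: [-0.0, 0.902, 0.431, -0.001]
wrist_force: [0.8, 0.3, -0.1]
finger_gap: 0.0852
```

Run:
```python
from workcell import get_state, viewer
from h import *
s=get_state(); print(s["tcp_pos"],s["wrist_force"],s["finger_gap"],s["clock"],s["joint_pos"].round(2))
for n in ["wrist","top","side"]:
    p=viewer.read_camera(n); dump(p,n+"6"); m=clay(p).astype(np.uint8)
    cs,_=cv2.findContours(m,cv2.RETR_EXTERNAL,cv2.CHAIN_APPROX_NONE)
    for c in cs:
        if len(c)<30: continue
        P=on_plane(p,c[:,0,:],.026)[:,:2]*1000
        print(n,len(c),cv2.minAreaRect(P.astype(np.float32)),cv2.fitEllipse(P.astype(np.float32))[:2])
```

```text
[0.53537524 0.12509088 0.12396518] [ 0.77856622  0.34491376 -0.10407535] 0.08520539326041093 15.35 [ 0.08  0.32 -0.21  1.04 -0.    2.33]
wrist 160 ((539.3621826171875, 127.26338958740234), (49.22414016723633, 48.085914611816406), 30.090904235839844) ((539.217529296875, 127.49020385742188), (47.713829040527344, 48.8924446105957))
wrist 776 ((604.4899291992188, 208.89105224609375), (85.95702362060547, 148.37606811523438), 51.04042434692383) ((605.5924072265625, 210.03256225585938), (98.85493469238281, 174.36181640625))
side 62 ((537.0149536132812, 136.0616455078125), (47.218955993652344, 63.35434341430664), 18.11762237548828) ((537.377685546875, 134.74073791503906), (48.442344665527344, 63.75564956665039))
side 222 ((607.3715209960938, 220.17088317871094), (102.54615020751953, 163.30386352539062), 50.699825286865234) ((608.6187133789062, 222.8448028564453), (114.82640838623047, 188.1071014404297))
```

View pics/wrist6.png

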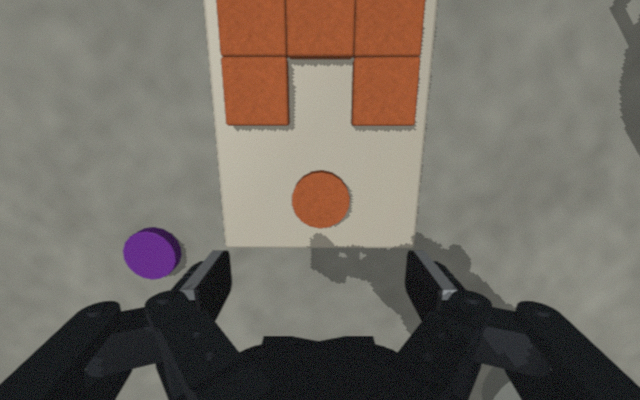

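View pics/top6.png

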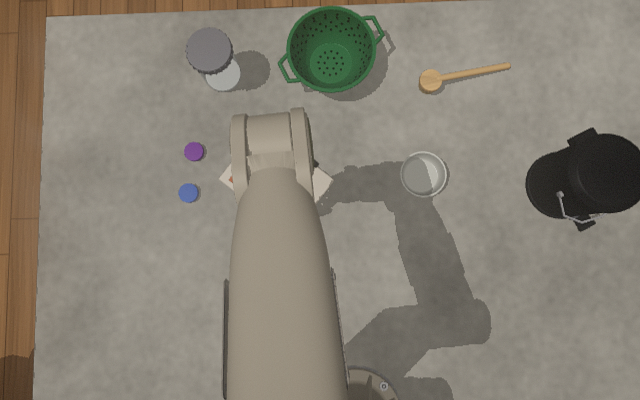

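Run:
```python
from h import *
p=load("top0"); q=on_plane(p,[277,260],.014)[0]; print(q)
p=load("wrist6"); q2=on_plane(p,[151,249],.014)[0]; print(q2)
W=cloud(p); h=cv2.cvtColor(p["image"],cv2.COLOR_RGB2HSV); m=(h[...,0]>130)&(h[...,0]<160)&(h[...,1]>120); print(m.sum(),np.nanmedian(W[m],0),np.nanmax(W[m],0),np.nanmin(W[m],0))
d=(q-np.array([.5392,.1272,.014]))*1000; print("tool x",d[0]*.629+d[1]*.777,"y",d[0]*.777-d[1]*.629)
# bowl refined
p=load("top0"); W=cloud(p); R,t,K=cam(p)
z=W[...,2]; print("floor",np.nanmedian(W[168:178,419:429],(0,1)))
c=(0.582,-.189); r=np.hypot(W[...,0]-c[0],W[...,1]-c[1])
f=(r<.075)&(z>.028); P=W[f][:,:2]
from scipy.optimize import least_squares
s=least_squares(lambda a:np.hypot(P[:,0]-a[0],P[:,1]-a[1])-a[2],[*c,.055],loss="soft_l1",f_scale=.002); print(s.x,f.sum())
```

```text
[0.37766195 0.18133663 0.014     ]
[0.3841608  0.18741771 0.014     ]
2450 [0.3844878  0.18209469 0.01423385] [0.59629765 0.20796743 0.22513627] [0.35367327 0.07836421 0.0015667 ]
tool x -59.5432722082139 y -159.56700567169005
floor [ 0.58775099 -0.19555899  0.00610556]
[ 0.58054774 -0.18646852  0.05469057] 331
```

>>> arm_command(motion=[{"x":4,"y":2,"z":30,"rx":0,"ry":0,"rz":0,"hand":-1},{"x":4,"y":2,"z":60,"rx":0,"ry":0,"rz":0,"hand":-1},{"x":4,"y":2,"z":85,"rx":0,"ry":0,"rz":0,"hand":-1},{"x":4,"y":2,"z":98,"rx":0,"ry":0,"rz":0,"hand":-1},{"x":4,"y":2,"z":106,"rx":0,"ry":0,"rz":0,"hand":-1},{"x":4,"y":2,"z":108,"rx":0,"ry":0,"rz":0,"hand":-1},{"x":4,"y":2,"z":108,"rx":0,"ry":0,"rz":0,"hand":-1},{"x":4,"y":2,"z":108,"rx":0,"ry":0,"rz":0,"hand":-1}])

```text
clock: 16.5
tcp_pos: [0.5412, 0.1271, 0.0182]
orientation: [0.0, 0.902, 0.431, 0.001]
wrist_force: [-0.2, -0.0, 0.1]
finger_gap: 0.0854
```

Run:
```python
from workcell import get_state, viewer
from h import *
p=viewer.read_camera("side"); dump(p,"side7")
cv2.imwrite("pics/side7c.png",cv2.resize(p["image"][160:290,210:390],None,fx=4,fy=4,interpolation=cv2.INTER_CUBIC)[:,:,::-1])
s=get_state(); print(s["tcp_pos"],s["wrist_force"],s["clock"])
```

```text
[0.54109371 0.12710538 0.01810946] [ 0.19591125 -0.48795626  0.46970917] 16.55
```

View pics/side7c.png

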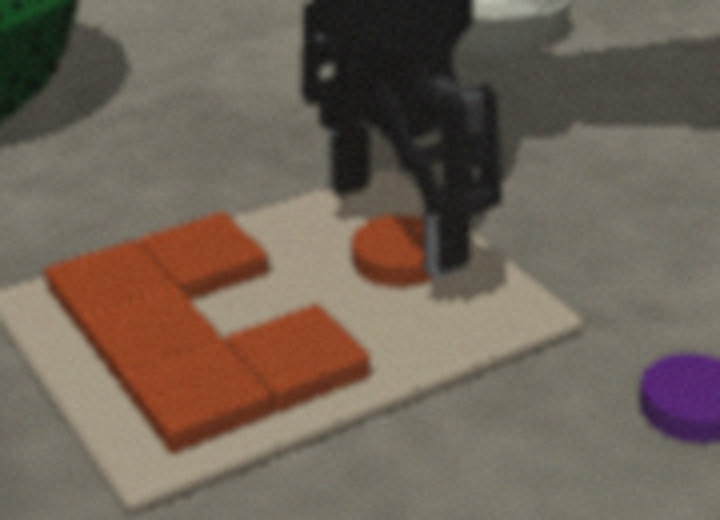

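>>> arm_command(motion=[{"x":-1,"y":-1.5,"z":3,"rx":0,"ry":0,"rz":0,"hand":-1},{"x":-1,"y":-1.5,"z":5.3,"rx":0,"ry":0,"rz":0,"hand":-1},{"x":-1,"y":-1.5,"z":5.3,"rx":0,"ry":0,"rz":0,"hand":-1}])

```text
clock: 16.92
tcp_pos: [0.5384, 0.1272, 0.0118]
orientation: [-0.0, 0.902, 0.431, -0.0]
wrist_force: [0.4, -0.5, 0.8]
finger_gap: 0.0852
```

>>> arm_command(motion=[{"x":0,"y":0,"z":0,"rx":0,"ry":0,"rz":0,"hand":1},{"x":0,"y":0,"z":0,"rx":0,"ry":0,"rz":0,"hand":1},{"x":0,"y":0,"z":0,"rx":0,"ry":0,"rz":0,"hand":1},{"x":0,"y":0,"z":0,"rx":0,"ry":0,"rz":0,"hand":1},{"x":0,"y":0,"z":0,"rx":0,"ry":0,"rz":0,"hand":1}], force=30)

```text
clock: 17.55
tcp_pos: [0.539, 0.1272, 0.0124]
orientation: [0.0, 0.902, 0.431, 0.0]
wrist_force: [-1.0, 0.5, 4.3]
finger_gap: 0.0488
```

Run:
```python
from workcell import get_state, viewer
from h import *
p=viewer.read_camera("side"); dump(p,"side8")
cv2.imwrite("pics/side8c.png",cv2.resize(p["image"][160:290,210:390],None,fx=4,fy=4,interpolation=cv2.INTER_CUBIC)[:,:,::-1])
s=get_state(); print(s["tcp_pos"],s["wrist_force"],s["clock"],s["finger_gap"])
```

```text
[0.53899046 0.12727677 0.01241998] [-1.28556303 -0.31141347  3.68645226] 17.6 0.048621410863875426
```

View pics/side8c.png

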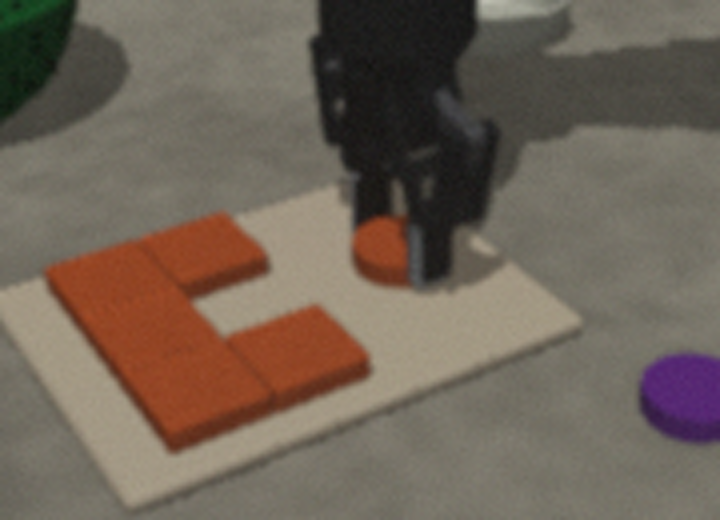

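>>> arm_command(motion=[{"x":0,"y":0,"z":-1,"rx":0,"ry":0,"rz":0,"hand":1},{"x":0,"y":0,"z":-5,"rx":0,"ry":0,"rz":0,"hand":1},{"x":0,"y":0,"z":-15,"rx":0,"ry":0,"rz":0,"hand":1},{"x":0,"y":0,"z":-35,"rx":0,"ry":0,"rz":0,"hand":1},{"x":0,"y":0,"z":-65,"rx":0,"ry":0,"rz":0,"hand":1},{"x":0,"y":0,"z":-100,"rx":0,"ry":0,"rz":0,"hand":1},{"x":0,"y":0,"z":-130,"rx":0,"ry":0,"rz":0,"hand":1},{"x":0,"y":0,"z":-140,"rx":0,"ry":0,"rz":0,"hand":1},{"x":0,"y":0,"z":-140,"rx":0,"ry":0,"rz":0,"hand":1}])

```text
clock: 18.73
tcp_pos: [0.539, 0.1273, 0.1525]
orientation: [0.0, 0.902, 0.431, 0.001]
wrist_force: [-0.1, -0.5, -0.9]
finger_gap: 0.0484
```

Run:
```python
from workcell import get_state, viewer
from h import *
p=viewer.read_camera("side"); dump(p,"side9")
cv2.imwrite("pics/side9c.png",cv2.resize(p["image"][100:290,210:390],None,fx=3,fy=3,interpolation=cv2.INTER_CUBIC)[:,:,::-1])
p=viewer.read_camera("wrist"); dump(p,"w9")
s=get_state(); print(s["tcp_pos"],s["wrist_force"],s["clock"],s["finger_gap"])
```

```text
[0.53792979 0.12716598 0.15090244] [-1.72827752 -0.04650123 -1.14036111] 18.825 0.04843295609560635
```

View pics/side9c.png

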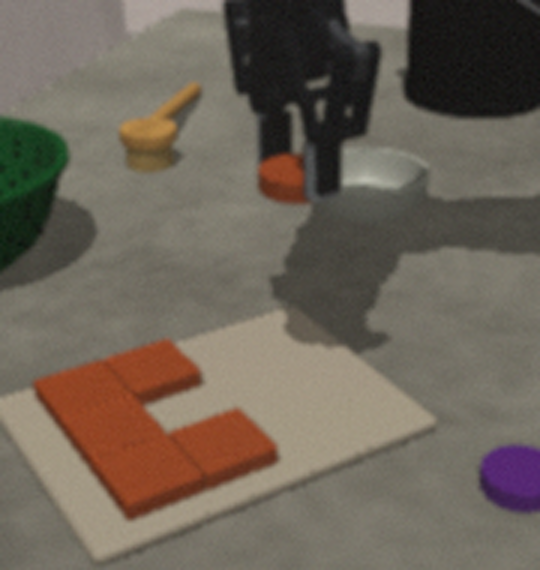

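View pics/w9.png

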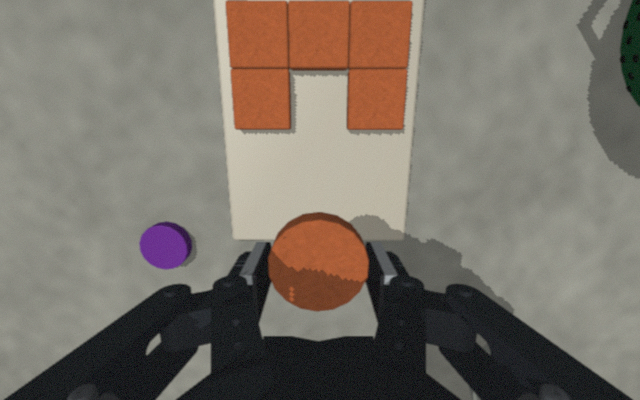

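>>> arm_command(motion=[{"x":-20,"y":17,"z":0,"rx":0,"ry":0,"rz":0,"hand":1},{"x":-55,"y":46,"z":0,"rx":0,"ry":0,"rz":0,"hand":1},{"x":-95,"y":79,"z":0,"rx":0,"ry":0,"rz":0,"hand":1},{"x":-135,"y":112,"z":0,"rx":0,"ry":0,"rz":0,"hand":1},{"x":-175,"y":145,"z":0,"rx":0,"ry":0,"rz":0,"hand":1},{"x":-215,"y":178,"z":0,"rx":0,"ry":0,"rz":0,"hand":1},{"x":-250,"y":207,"z":0,"rx":0,"ry":0,"rz":0,"hand":1},{"x":-275,"y":227,"z":0,"rx":0,"ry":0,"rz":0,"hand":1},{"x":-281,"y":232,"z":0,"rx":0,"ry":0,"rz":0,"hand":1},{"x":-281,"y":232,"z":0,"rx":0,"ry":0,"rz":0,"hand":1}])

```text
clock: 20.08
tcp_pos: [0.5418, -0.2368, 0.1508]
orientation: [-0.001, 0.903, 0.431, -0.001]
wrist_force: [0.7, -0.1, -1.8]
finger_gap: 0.0487
```

Run:
```python
from workcell import get_state, viewer
from h import *
p=viewer.read_camera("wrist"); dump(p,"w10")
p=viewer.read_camera("wrist"); dump(p,"w10")
s=get_state(); print(s["tcp_pos"],s["wrist_force"],s["clock"],s["finger_gap"],s["joint_pos"].round(2))
W=cloud(p); r=np.hypot(W[...,0]-.582,W[...,1]+.188)
f=(r<.075)&(W[...,2]>.030)&(W[...,2]<.045); P=W[f][:,:2]
from scipy.optimize import least_squares
s=least_squares(lambda a:np.hypot(P[:,0]-a[0],P[:,1]-a[1])-a[2],[.582,-.188,.055],loss="soft_l1",f_scale=.002); print(s.x,f.sum(),P.min(0),P.max(0))
```

```text
[ 0.54216912 -0.23580628  0.15146276] [0.46852935 0.04638447 0.13149456] 20.175 0.048633800201296665 [-0.55  0.38 -0.06  1.14  0.    1.7 ]
[ 0.57928126 -0.18671321  0.05429061] 3071 [ 0.5218287 -0.2440648] [ 0.63672059 -0.12956874]
```

View pics/w10.png

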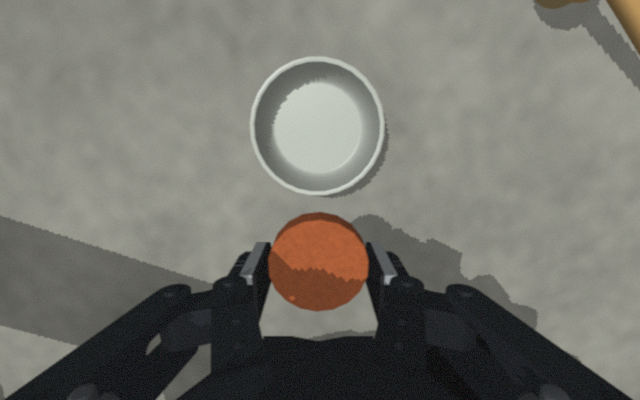

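>>> arm_command(motion=[{"x":20,"y":-0.5,"z":0,"rx":0,"ry":0,"rz":0,"hand":1},{"x":45,"y":-1,"z":0,"rx":0,"ry":0,"rz":0,"hand":1},{"x":62,"y":-1.5,"z":0,"rx":0,"ry":0,"rz":0,"hand":1},{"x":62,"y":-1.5,"z":25,"rx":0,"ry":0,"rz":0,"hand":1},{"x":62,"y":-1.5,"z":55,"rx":0,"ry":0,"rz":0,"hand":1},{"x":62,"y":-1.5,"z":80,"rx":0,"ry":0,"rz":0,"hand":1},{"x":62,"y":-1.5,"z":90,"rx":0,"ry":0,"rz":0,"hand":1},{"x":62,"y":-1.5,"z":90,"rx":0,"ry":0,"rz":0,"hand":1},{"x":62,"y":-1.5,"z":90,"rx":0,"ry":0,"rz":0,"hand":1}])

```text
clock: 21.3
tcp_pos: [0.5813, -0.1881, 0.0634]
orientation: [0.001, 0.902, 0.431, 0.001]
wrist_force: [0.7, -0.9, -1.0]
finger_gap: 0.0483
```

Run:
```python
from workcell import get_state, viewer
from h import *
p=viewer.read_camera("wrist"); dump(p,"w11")
q=viewer.read_camera("side"); dump(q,"side11")
cv2.imwrite("pics/side11c.png",cv2.resize(q["image"][90:200,260:420],None,fx=4,fy=4,interpolation=cv2.INTER_CUBIC)[:,:,::-1])
s=get_state(); print(s["tcp_pos"],s["wrist_force"],s["clock"],s["finger_gap"])
```

```text
[ 0.58123739 -0.18833663  0.0634539 ] [ 0.43118085 -0.70564205 -0.93633529] 21.4 0.04862288063738133
```

View pics/w11.png

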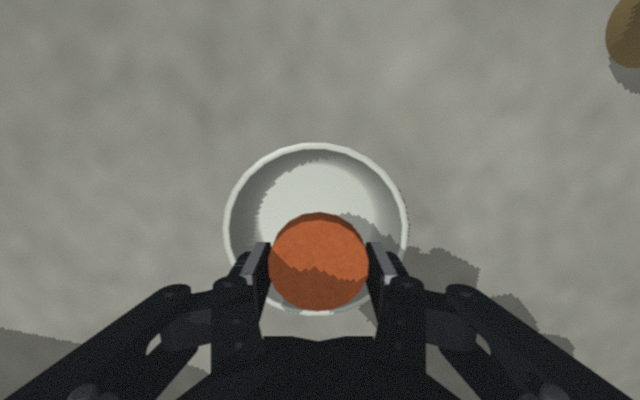

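View pics/side11c.png

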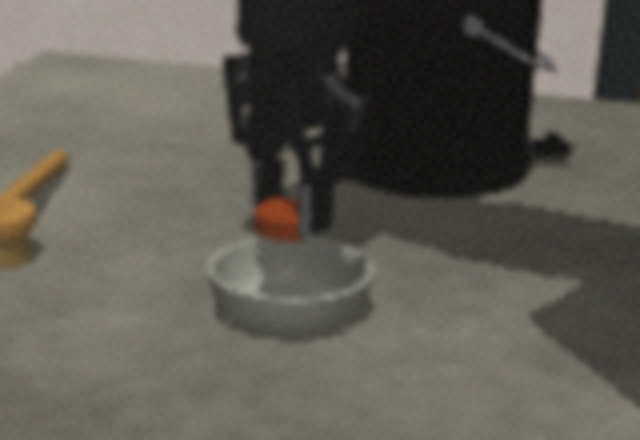

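>>> arm_command(motion=[{"x":0,"y":-2,"z":0,"rx":0,"ry":0,"rz":0,"hand":1},{"x":0,"y":-2,"z":12,"rx":0,"ry":0,"rz":0,"hand":1},{"x":0,"y":-2,"z":26,"rx":0,"ry":0,"rz":0,"hand":1},{"x":0,"y":-2,"z":38,"rx":0,"ry":0,"rz":0,"hand":1},{"x":0,"y":-2,"z":46,"rx":0,"ry":0,"rz":0,"hand":1},{"x":0,"y":-2,"z":48,"rx":0,"ry":0,"rz":0,"hand":1},{"x":0,"y":-2,"z":48,"rx":0,"ry":0,"rz":0,"hand":1}])

```text
clock: 22.28
tcp_pos: [0.5789, -0.1868, 0.0141]
orientation: [0.0, 0.902, 0.431, -0.0]
wrist_force: [-0.2, -0.3, -1.4]
finger_gap: 0.0486
```

>>> arm_command(motion=[{"x":0,"y":0,"z":2,"rx":0,"ry":0,"rz":0,"hand":1},{"x":0,"y":0,"z":4,"rx":0,"ry":0,"rz":0,"hand":1},{"x":0,"y":0,"z":5,"rx":0,"ry":0,"rz":0,"hand":1},{"x":0,"y":0,"z":5,"rx":0,"ry":0,"rz":0,"hand":1}])

```text
clock: 22.78
tcp_pos: [0.5787, -0.1867, 0.0091]
orientation: [0.0, 0.902, 0.431, -0.0]
wrist_force: [0.5, 0.1, -0.4]
finger_gap: 0.0484
```

>>> arm_command(motion=[{"x":0,"y":0,"z":0.5,"rx":0,"ry":0,"rz":0,"hand":1},{"x":0,"y":0,"z":0.5,"rx":0,"ry":0,"rz":0,"hand":1}])

```text
clock: 23.02
tcp_pos: [0.5788, -0.1867, 0.0086]
orientation: [0.0, 0.902, 0.431, -0.0]
wrist_force: [0.5, -0.0, -0.9]
finger_gap: 0.0485
```

>>> arm_command(motion=[{"x":0,"y":0,"z":0.5,"rx":0,"ry":0,"rz":0,"hand":1},{"x":0,"y":0,"z":0.5,"rx":0,"ry":0,"rz":0,"hand":1}])

```text
clock: 23.28
tcp_pos: [0.5787, -0.1867, 0.0081]
orientation: [0.0, 0.902, 0.431, -0.0]
wrist_force: [0.7, 0.2, -0.9]
finger_gap: 0.0483
```

>>> arm_command(motion=[{"x":0,"y":0,"z":0.4,"rx":0,"ry":0,"rz":0,"hand":1},{"x":0,"y":0,"z":0.4,"rx":0,"ry":0,"rz":0,"hand":1}])

```text
clock: 23.52
tcp_pos: [0.5788, -0.1867, 0.0077]
orientation: [0.0, 0.902, 0.431, -0.0]
wrist_force: [-0.6, 0.3, -1.3]
finger_gap: 0.048
```

>>> arm_command(motion=[{"x":0,"y":0,"z":0.3,"rx":0,"ry":0,"rz":0,"hand":1},{"x":0,"y":0,"z":0.3,"rx":0,"ry":0,"rz":0,"hand":1}])

```text
clock: 23.78
tcp_pos: [0.5788, -0.1867, 0.0074]
orientation: [0.0, 0.902, 0.431, -0.0]
wrist_force: [-0.5, 0.2, -0.5]
finger_gap: 0.0486
```

>>> arm_command(motion=[{"x":0,"y":0,"z":0.4,"rx":0,"ry":0,"rz":0,"hand":1},{"x":0,"y":0,"z":0.4,"rx":0,"ry":0,"rz":0,"hand":1}])

```text
clock: 24.02
tcp_pos: [0.5788, -0.1867, 0.007]
orientation: [0.0, 0.902, 0.431, -0.0]
wrist_force: [0.1, -0.5, 0.2]
finger_gap: 0.0486
```

>>> arm_command(motion=[{"x":0,"y":0,"z":0.3,"rx":0,"ry":0,"rz":0,"hand":1},{"x":0,"y":0,"z":0.3,"rx":0,"ry":0,"rz":0,"hand":1}])

```text
clock: 24.28
tcp_pos: [0.5788, -0.1867, 0.0067]
orientation: [0.0, 0.902, 0.431, 0.0]
wrist_force: [0.4, -0.3, -0.2]
finger_gap: 0.0484
```

>>> arm_command(motion=[{"x":0,"y":0,"z":0,"rx":0,"ry":0,"rz":0,"hand":-0.2},{"x":0,"y":0,"z":0,"rx":0,"ry":0,"rz":0,"hand":-0.27},{"x":0,"y":0,"z":0,"rx":0,"ry":0,"rz":0,"hand":-0.27},{"x":0,"y":0,"z":0,"rx":0,"ry":0,"rz":0,"hand":-0.27}])

```text
clock: 24.78
tcp_pos: [0.5788, -0.1867, 0.0068]
orientation: [0.0, 0.902, 0.431, 0.0]
wrist_force: [-0.0, -0.2, 1.3]
finger_gap: 0.0539
```

>>> arm_command(motion=[{"x":0,"y":0,"z":-1,"rx":0,"ry":0,"rz":0,"hand":-0.27},{"x":0,"y":0,"z":-3,"rx":0,"ry":0,"rz":0,"hand":-0.27},{"x":0,"y":0,"z":-6,"rx":0,"ry":0,"rz":0,"hand":-0.27},{"x":0,"y":0,"z":-6,"rx":0,"ry":0,"rz":0,"hand":-0.27}])

```text
clock: 25.28
tcp_pos: [0.5791, -0.1869, 0.0132]
orientation: [0.0, 0.902, 0.431, 0.0]
wrist_force: [0.1, 0.1, 0.3]
finger_gap: 0.0542
```

Run:
```python
from workcell import get_state, viewer
from h import *
q=viewer.read_camera("side"); dump(q,"side12")
w=viewer.read_camera("wrist"); dump(w,"w12")
cv2.imwrite("pics/s12c.png",np.hstack([cv2.resize(q["image"][110:200,280:400],(480,360),interpolation=cv2.INTER_CUBIC),cv2.resize(w["image"][130:370,210:430],(320,360))])[:,:,::-1])
s=get_state(); print(s["tcp_pos"],s["wrist_force"],s["clock"],s["finger_gap"])
```

```text
[ 0.5788464  -0.18675778  0.01285351] [-0.04720132  0.19936097 -0.58232662] 25.375 0.05425711013377039
```

View pics/s12c.png

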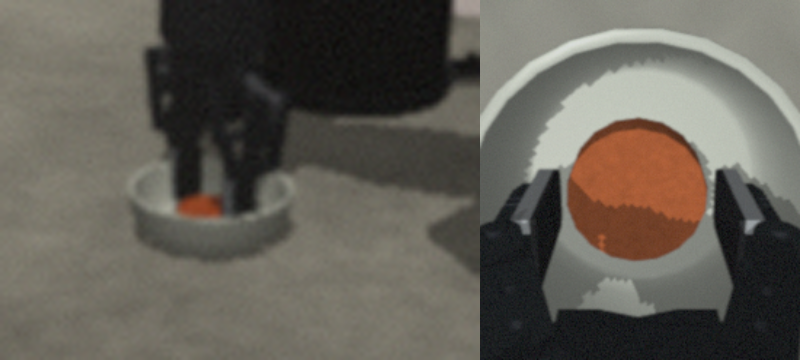

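The disc is released and lies in the bowl with clearance on both fingers. Rising out, then backing off.

>>> arm_command(motion=[{"x":0,"y":0,"z":-8,"rx":0,"ry":0,"rz":0,"hand":-0.27},{"x":0,"y":0,"z":-25,"rx":0,"ry":0,"rz":0,"hand":-0.27},{"x":0,"y":0,"z":-50,"rx":0,"ry":0,"rz":0,"hand":-0.27},{"x":0,"y":0,"z":-85,"rx":0,"ry":0,"rz":0,"hand":-0.27},{"x":-10,"y":0,"z":-120,"rx":0,"ry":0,"rz":0,"hand":-0.27},{"x":-30,"y":0,"z":-140,"rx":0,"ry":0,"rz":0,"hand":-0.27},{"x":-55,"y":0,"z":-150,"rx":0,"ry":0,"rz":0,"hand":-0.27},{"x":-60,"y":0,"z":-150,"rx":0,"ry":0,"rz":0,"hand":-0.27},{"x":-60,"y":0,"z":-150,"rx":0,"ry":0,"rz":0,"hand":-0.27}])

```text
clock: 26.5
tcp_pos: [0.541, -0.2334, 0.1632]
orientation: [0.0, 0.903, 0.431, 0.0]
wrist_force: [0.1, 0.2, -0.7]
finger_gap: 0.0542
```

Run:
```python
from workcell import get_state, viewer
from h import *
q=viewer.read_camera("side"); dump(q,"side13")
w=viewer.read_camera("wrist"); dump(w,"w13")
t=viewer.read_camera("top"); dump(t,"top13")
W=cloud(w); m=clay(w)
n,l,st,ce=cv2.connectedComponentsWithStats(m.astype(np.uint8)); m=l==1+np.argmax(st[1:,4])
P=W[m]; A=np.c_[P[:,:2],np.ones(len(P))]; k=np.linalg.lstsq(A,P[:,2],rcond=None)[0]
print("disc",P.mean(0).round(4),"slope deg",np.degrees(np.hypot(k[0],k[1])))
import blk
print(blk.fit(q)[0],blk.fit(t)[0])
cv2.imwrite("pics/f13.png",np.hstack([q["image"][:,:400],w["image"][:,120:520]])[:,:,::-1])
s=get_state(); print(s["tcp_pos"],s["wrist_force"],s["clock"])
```

```text
** On entry to DLASCL parameter number  4 had an illegal value
 ** On entry to DLASCL parameter number  4 had an illegal valueTraceback (most recent call last):
  File "<stdin>", line 8, in <module>
    x, resids, rank, s = _umath_linalg.lstsq(a, b, rcond,
                         ~~~~~~~~~~~~~~~~~~~^^^^^^^^^^^^^
                                             signature=signature)
                                             ^^^^^^^^^^^^^^^^^^^^
    raise LinAlgError("SVD did not converge in Linear Least Squares")
numpy.linalg.LinAlgError: SVD did not converge in Linear Least Squares
```

Run:
```python
from h import *
import blk
q,w,t=load("side13"),load("w13"),load("top13")
W=cloud(w); m=clay(w)
n,l,st,ce=cv2.connectedComponentsWithStats(m.astype(np.uint8)); m=cv2.erode((l==1+np.argmax(st[1:,4])).astype(np.uint8),np.ones((5,5)))>0
P=W[m]; P=P[np.isfinite(P[:,2])]; A=np.c_[P[:,:2],np.ones(len(P))]; k=np.linalg.lstsq(A,P[:,2],rcond=None)[0]
print("disc",P.mean(0).round(4),"slope deg",np.degrees(np.hypot(k[0],k[1])),len(P))
print(blk.fit(q)[0],blk.fit(t)[0])
W=cloud(w); r=np.hypot(W[...,0]-.58,W[...,1]+.187); f=(r<.075)&(W[...,2]>.03)&(W[...,2]<.045); print("bowl",W[f].min(0)/2+W[f].max(0)/2)
cv2.imwrite("pics/f13.png",np.hstack([q["image"][:,:400],w["image"][:,120:520]])[:,:,::-1])
```

```text
disc [ 0.5785 -0.1866  0.0202] slope deg 0.19128614017177836 1698
((607.3715209960938, 220.17088317871094), (102.54615020751953, 163.30386352539062), 50.699825286865234) ((609.284423828125, 213.14682006835938), (99.55332946777344, 148.70523071289062), 50.961639404296875)
bowl [ 0.57927037 -0.18661296  0.03444844]
```

View pics/f13.png

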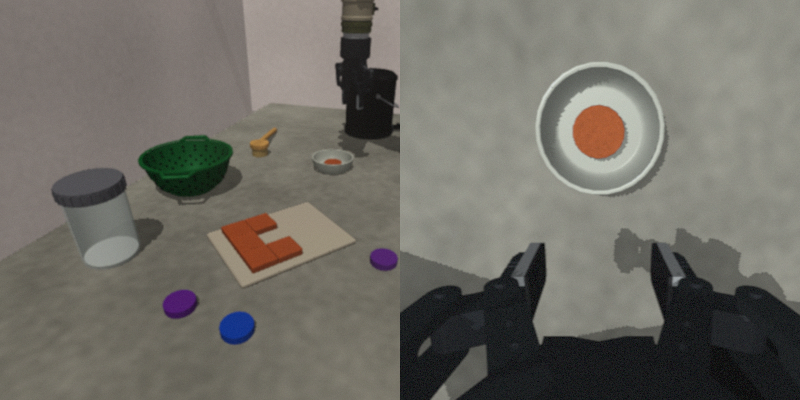

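The disc lies flat and centred in the bowl: top at z = 20.2 mm against 20 mm expected, tilt 0.2°. The squares and the bowl have not moved, and the arm is clear.

```bash
python3 -c "
from workcell import hand_in; print(hand_in())"
```

```text
the job is handed in; nothing more can be done
None
```

The round saver now lies flat in the pinch bowl, and I handed the job in at about 27 s of the 64 s allowed.

- **Slide:** I pressed the shut fingertips on the round terracotta saver and slid it about 87 mm out of the open side. The force read at the end of each move was 2.2 to 5.8 N. I had no readings during the moves. It stopped flat, about 37 mm clear along the slide and about 42 mm from the nearest square corner.
- **Pick and place:** I gripped it at 30 N, lifted it, set it in the bowl and released it.
- **Last checks:**
  - The saver's top reads 20.2 mm (20 mm expected), its tilt is 0.2°, and it sits within about 1 mm of the bowl's centre.
  - The block of squares is where it started: the side view is identical and the top view agrees within 0.2 mm.
  - The bowl has not moved. The look-alike discs were never touched.
- **Failed or disagreed:**
  - The first flatness script stopped on missing depth values, and I reran it on valid pixels.
  - The gripper read 48.5 mm on the 50 mm disc.
  - The wrist force read 1.3 N just after release, then returned to zero.

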